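# Start the lunch-box banding machine from its console

### The job

Start the lunch-box banding machine from its white console, in this order: push down the raised, white-striped half of the red rocker switch so that it is fully on, then press the blue button fully in, then press the green button fully in. Leave the yellow button out, and leave the roll, jar, boxes, lid and chopsticks where they are: nothing is to be picked up.

Things in the scene. Friction and masses are not known exactly. Their poses are not given: they have to be found in the camera images.
- console: the white control console of the box-banding machine, a fixed flat block 230 mm (x) by 340 mm (y) by 45 mm high; origin at the centre of its underside on the table, x towards its far side, y along its row of controls, z up. The rocker and three buttons stand in one row along y, 35 mm on the near side of its middle, 70 mm apart centre to centre, in any order. The controls do not turn against the console
- rocker_press (a point): point on the top of the raised, white-striped half of the red rocker switch, on its midline, 28 mm from its pivot. The rocker is two red plates 36 mm long and 36 mm wide in a shallow V over a pivot along the console's y; when off, the near half lies level and the far half (console +x) rises 0.4 rad outward. This point moves with the rocker: off it is about 31 mm above the console top, on it is 20 mm above it and about 4 mm further out in +x; there the far half lies level
- rocker (a joint): angle of the red rocker: 0 off (far half raised), 0.4 (rad) fully on (far half level, near half raised). Pushing down on the striped half takes about 4 N, meets a firm stop and the rocker stays where it is left
- blue_top (a point): centre of the top of the blue push button: a blue plastic disc 38 mm across on a square black plate 54 mm wide with a thin metal ring 47 mm across (ring top 9 mm above the console top). The button's top starts about 20 mm above the console top and is 12 mm above it when fully in
- blue_button (a joint): travel of the blue button: 0 fully out, 0.008 (m) fully in, pressed straight down. It takes about 4 N, meets a firm stop at the end and stays in by itself; nothing brings it out again. The reset button.
- green_top (a point): centre of the top of the green push button: a green plastic disc 38 mm across on a square black plate 54 mm wide with a thin metal ring 47 mm across (ring top 9 mm above the console top). The button's top starts about 20 mm above the console top and is 12 mm above it when fully in
- green_button (a joint): travel of the green button: 0 fully out, 0.008 (m) fully in, pressed straight down. It takes about 4 N, meets a firm stop at the end and stays in by itself; nothing brings it out again. The start button.
- yellow_top (a point): centre of the top of the yellow push button: a yellow plastic disc 38 mm across on a square black plate 54 mm wide with a thin metal ring 47 mm across (ring top 9 mm above the console top). The button's top starts about 20 mm above the console top and is 12 mm above it when fully in
- yellow_button (a joint): travel of the yellow button: 0 fully out, 0.008 (m) fully in, pressed straight down. It takes about 4 N, meets a firm stop at the end and stays in by itself; nothing brings it out again. Not wanted in this job.
- band_roll: loose orange ring-shaped roll of band, 56 mm across, 26 mm high, standing on the far deck of the console; origin at the centre of its underside
- sauce_jar: loose small jar with a red lid, 34 mm across, 50 mm high, on the far deck of the console; origin at the centre of its underside
- lunch_box: loose wooden lunch box with yellow lid, 154 by 119 by 45 mm, on the table at the console's +y end; origin at the centre of its underside
- chopsticks: loose white paper packet of chopsticks, 200 by 26 by 10 mm, on the table at the console's -y end; origin at the centre of its underside
- box_lid: loose flat yellow lid, 90 by 120 by 8 mm, on the table on the near side of the console; origin at the centre of its underside. Other, fixed equipment stands round the table: a banding machine with an arch 340 mm high at the right side (y below -0.5m), a stack of boxes 184 mm high at the left side (y above 0.55m), a crate 90 mm and a tub 110 mm high at the back (x above 0.76m)

How it is judged:
By the outcome, as a careful person would: the job done as asked, in the order asked, and still so for the second after the job is handed in, with the robot touching nothing.
It also fails if it takes over 48 s, if anything falls off the work surface, if the arm or the gripper's body presses on something with over 40 N, if the wrist force passes 120 N, or if a joint passes its speed limit or range.

### The arm

A 6-joint arm with a two-finger parallel gripper is mounted at the origin on the work surface. World frame = base frame: x ahead of the robot, y to its left, z up, the work surface at z = 0. Lengths are in m, angles in rad, forces in N, time in s.
With the tool pointing down it reaches from about 0.3 to 0.875 m from the base axis. Payload 4.2 kg.
Tool frame: the origin (TCP) lies at the very end of the fingers, on their centre line; the grasp point (between the pads) lies 19 mm behind it; z points along the fingers, x is the direction in which the jaws open and shut, and the axes are right-handed (so a half turn about z gives the same grasp; the last joint's range is limited). The gripper opens to 85 mm and grips with 20 to 120 N. Pads are 22 mm wide; open, the fingers measure 114 mm over their backs; the gripper's body (76 mm by 85 mm) begins 54 mm behind the grasp point. The pads swing forward as they close: fully open they stand 13 mm farther back than shut.
Start: joints at [1.136, 0.32, 1.565, -0, 1.257, -0.02], TCP at [0.232, 0.526, 0.231] pointing down, gripper open.
Joint ranges: [-3.11, 3.11], [-0.84, 2.01], [0.21, 2.61], [-1.34, 4.49], [0.05, 2.63], [-2.56, 2.56]. Speed limits (rad/s): [2.57, 2.57, 3.14, 3.14, 3.14, 3.14].

### API

Orientations are given as [roll, pitch, yaw] about the fixed x, y, z axes, in that order (R = Rz(yaw) Ry(pitch) Rx(roll)).
In Python, from station import env gives the robot as it stands.
- The arm moves only by the shell command python3 -m inch 'ROWS' [FORCE]. ROWS is JSON, a list of rows, each a list of 7 numbers: the shift along the tool's x, y, z in m, then the turn, a rotation vector about the tool's x, y, z in degrees, then the closure, from -1 (fully open) to 1 (shut). In form: [[tx, ty, tz, wx, wy, wz, fingers], ...]. A call has 1 to 20 rows; each row is the pose to reach, as a shift and turn from the pose commanded when the call began, along the tool's axes at that moment; what a row does not reach only later rows make up. A row lasts 1/8 s, in which the tool goes at most 62.5 mm and 10.7 degrees, less where a joint would pass 70% of its speed; a pose out of reach is approached as far as the arm can. A call with a gripper value outside its range is refused whole. The fingers move at their own pace and stop on an object; FORCE is the grip in N (left out, the last holds). Time passes only in rows, so rows that repeat a pose let the fingers close. It gives the time, the measured TCP pose, the force and the opening at its end, in the units of the state.
- env.sense(): the state, without advancing time (a new reading comes with each control period).
- env.capture(name): name is "scene" or "top" or "wrist"; returns the picture (400x640x3 uint8, red, green, blue); there is no depth.
- env.camera_model(name): a dict with "fx", "fy", "cx", "cy" (pixels), "R" (3x3) and "t" (3): a world point X has camera coordinates R X + t; the wrist camera has in their place "hand_eye" (4x4, takes a point from camera to tool coordinates, whose origin is the TCP and whose axes are the tool frame's). Camera axes: x right, y down, z forward; pixel columns grow to the right and rows downward; lengths in m; the calibration is good to about 2 mm. A picture is of the moment at which its call begins: read the wrist's pose just before it. camera_model takes no time and is no camera call.
- env.close_job(): hands the job in, once; it reports no verdict.
The state is a dict: "time_s": time; "q": joint angles; "qvel": joint speeds; "tau": joint torques, N m; "tool_pos": TCP position; "eef_rot": TCP orientation; "wrist_force": force on the tool from outside, world axes, zero at the start; "ft_torque": the same for the moment, N m; "opening": finger opening in m.
Only numpy, scipy, OpenCV 4.12 (cv2) and the standard library are available. Lean on these libraries where they do the work, as an engineer would, in place of code of your own. Each camera call takes 0.05 s, during which the arm holds its last target. There are 200 camera calls.

## Working session

There is one attempt and no reset: what is moved stays moved. The work goes in short steps, Python scripts to look and compute and a shell command to move; the robot and the scene stay as the last step left them, time stands still between calls to the robot, and variables do not carry over. Pictures are saved under pics/ and viewed, about 8 in all and at most 12, crops included, and the job is handed in when it is done.

```bash
ls; mkdir -p pics; python3 - <<'E'
from station import env
import cv2,json
for n in("top","scene"):
    cv2.imwrite(f"pics/{n}0.png",env.capture(n)[:,:,::-1])
    print({k:(v.round(4).tolist() if hasattr(v,'round') and not isinstance(v,float) else v) for k,v in env.camera_model(n).items()})
s=env.sense();print(s)
E
```

```text
pics
{'fx': 438.76797479449976, 'fy': 438.76797479449976, 'cx': 324.41474021448545, 'cy': 197.08521500841485, 'R': [[0.0021, -0.9998, 0.0222], [-0.987, -0.0057, -0.1608], [0.1609, -0.0216, -0.9867]], 't': [0.0687, 0.5604, 1.061]}
{'fx': 378.2553942485554, 'fy': 378.2553942485554, 'cx': 313.6030479646905, 'cy': 194.1961871704245, 'R': [[0.6073, 0.7944, 0.0114], [0.4644, -0.3434, -0.8163], [-0.6446, 0.5011, -0.5775]], 't': [-0.3714, -0.1666, 1.3576]}
{'time_s': 0.1, 'q': array([ 1.13598903e+00,  3.20205648e-01,  1.56554964e+00, -2.26393258e-05,
        1.25742527e+00, -1.99977984e-02]), 'qvel': array([-0.00117915, -0.00072228, -0.00417605,  0.00084912,  0.00016566,
       -0.0007128 ]), 'tau': array([-1.21811689e-03, -4.16412270e+01, -2.34703732e+01, -4.57955730e-05,
        4.92126725e-03,  1.34866207e-05]), 'tool_pos': array([0.23155576, 0.52584089, 0.23058204]), 'eef_rot': array([-3.14158242e+00,  1.58801734e-03,  1.15599383e+00]), 'wrist_force': array([-0.13125684, -0.59659412,  0.03417801]), 'ft_torque': array([-0.01721178,  0.03830817,  0.06648618]), 'opening': 0.08487567894917822}
```

View pics/top0.png

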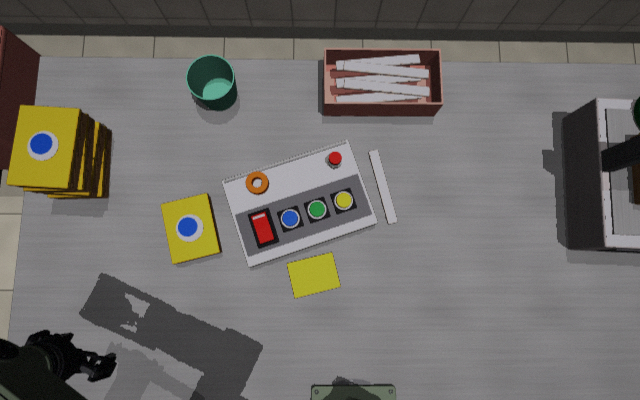

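View pics/scene0.png

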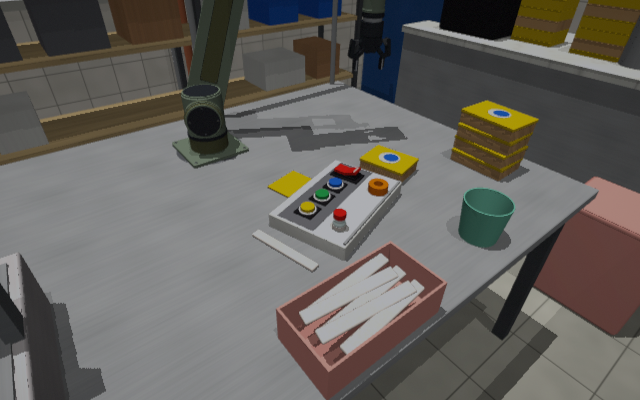

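The top view shows the row left to right: rocker (262,228), blue (290,218), green (317,209) and yellow (343,201). The console is turned about 15°. The roll is at (257,182) and the jar at (335,158), both on the far deck. The scene view agrees.

```bash
cat >h.py <<'E'
from station import env
import cv2,numpy as np
def ray(n,u,v,z):
    m=env.camera_model(n);R=np.array(m["R"]);t=np.array(m["t"])
    c=-R.T@t;d=R.T@np.array([(u-m["cx"])/m["fx"],(v-m["cy"])/m["fy"],1])
    return c+d*(z-c[2])/d[2]
H={"blue":[(100,130)],"green":[(45,75)],"yellow":[(22,34)],"red":[(0,6),(174,180)]}
def blob(img,col,near,rad=22):
    h=cv2.cvtColor(img,cv2.COLOR_RGB2HSV);m=np.zeros(h.shape[:2],np.uint8)
    for a,b in H[col]: m|=cv2.inRange(h,(a,110,70),(b,255,255))
    k=np.zeros_like(m);cv2.circle(k,near,rad,255,-1);m&=k
    c=max(cv2.findContours(m,0,1)[0],key=cv2.contourArea)
    M=cv2.moments(c);return np.array([M["m10"]/M["m00"],M["m01"]/M["m00"]]),c
E
python3 - <<'E'
from h import *
P={}
for n,S in {"top":dict(blue=(290,218),green=(317,209),yellow=(343,201)),"scene":dict(blue=(335,183),green=(322,195),yellow=(307,207))}.items():
    im=env.capture(n)
    for k,p in S.items():
        c,_=blob(im,k,p,14 if n=="top" else 11);P[n,k]=ray(n,*c,.064);print(n,k,c.round(1),cv2.contourArea(_),P[n,k].round(4))
    b,g,y=[P[n,k] for k in("blue","green","yellow")]
    u=(b-y)[:2];L=np.hypot(*u);u/=L;print("spacing",L/2,"yaw",np.degrees(np.arctan2(-u[0],u[1])))
    piv=g[:2]+u*.14;ex=np.array([u[1],-u[0]]);print("pivot",piv,"press off",piv+ex*.028, "ex",ex)
im=env.capture("top");c,k=blob(im,"red",(262,228),25);print(c,cv2.boxPoints(cv2.minAreaRect(k)))
cv2.imwrite("pics/crop.png",cv2.resize(im[130:270,210:390,::-1],None,fx=4,fy=4,interpolation=2))
E
```

```text
top blue [289.8 218. ] 159.5 [0.5045 0.1562 0.064 ]
top green [316.5 208.8] 148.0 [0.5277 0.0908 0.064 ]
top yellow [343.2 199.8] 152.5 [0.5504 0.0248 0.064 ]
spacing 0.06955946855196436 yaw 19.27028455342201
pivot [0.4814817  0.22297617] press off [0.50791292 0.23221686] ex [0.94397224 0.33002486]
scene blue [335.  181.7] 91.0 [0.5089 0.1538 0.064 ]
scene green [321.8 192.6] 74.5 [0.5288 0.0904 0.064 ]
scene yellow [307.3 206.7] 113.0 [0.5561 0.021  0.064 ]
spacing 0.07047892001837841 yaw 19.575633267700187
pivot [0.48191965 0.22231226] press off [0.50830125 0.23169369] ex [0.94220003 0.3350509 ]
[262.13428685 227.28923321] [[250.20001 215.60005]
 [264.6     210.80006]
 [274.      239.00005]
 [259.6     243.80003]]
```

View pics/crop.png

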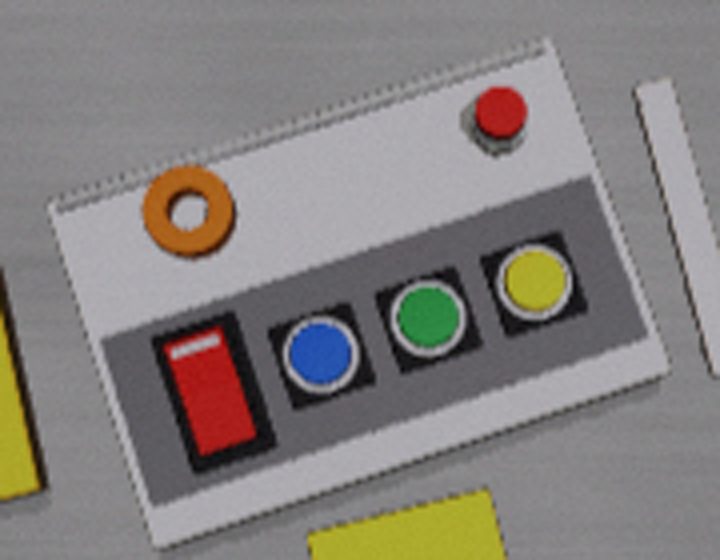

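The crop confirms that the white stripe is on the far end of the rocker, at crop (195,347). The nearest loose object to the row is the roll, about 75 mm beyond it. Both cameras agree to within about 4 mm.

```bash
cat >>h.py <<'E'
from scipy.spatial.transform import Rotation as Ro
def rel(x,y,z,yawdeg):
    s=env.sense();R=Ro.from_euler("xyz",s["eef_rot"]);T=Ro.from_euler("xyz",[180,0,yawdeg],degrees=True)
    print("shift",R.inv().apply(np.array([x,y,z])-s["tool_pos"]).round(4),"turn",np.degrees((R.inv()*T).as_rotvec()).round(2))
E
python3 -c "
from h import *
rel(.5024,.2299,.12,109.4)"
```

```text
shift [-0.1618  0.3672  0.111 ] turn [-2.000e-02  4.000e-02 -4.317e+01]
```

```bash
python3 -m inch '[[-0.162,0.367,0.03,0,0,-43.2,1],[-0.162,0.367,0.03,0,0,-43.2,1],[-0.162,0.367,0.03,0,0,-43.2,1],[-0.162,0.367,0.03,0,0,-43.2,1],[-0.162,0.367,0.03,0,0,-43.2,1],[-0.162,0.367,0.03,0,0,-43.2,1],[-0.162,0.367,0.03,0,0,-43.2,1],[-0.162,0.367,0.03,0,0,-43.2,1],[-0.162,0.367,0.111,0,0,-43.2,1],[-0.162,0.367,0.111,0,0,-43.2,1],[-0.162,0.367,0.111,0,0,-43.2,1],[-0.162,0.367,0.111,0,0,-43.2,1]]' 60; python3 - <<'E'
from h import *
rel(.5024,.2299,.12,109.4)
a=env.capture("wrist");b=env.capture("scene")[130:230,260:420]
a=cv2.resize(a,None,fx=.75,fy=.75);b=cv2.resize(b,(480,300))
cv2.imwrite("pics/w1.png",np.vstack([a,b])[:,:,::-1])
E
```

```text
time_s: 1.75
tool_pos: [0.5028, 0.2311, 0.1215]
eef_rot: [3.139, -0.0, 1.911]
wrist_force: [0.7, -0.4, -0.3]
opening: -0.0001
shift [-0.001  -0.0007  0.0015] turn [ 0.13 -0.02  0.08]
```

View pics/w1.png

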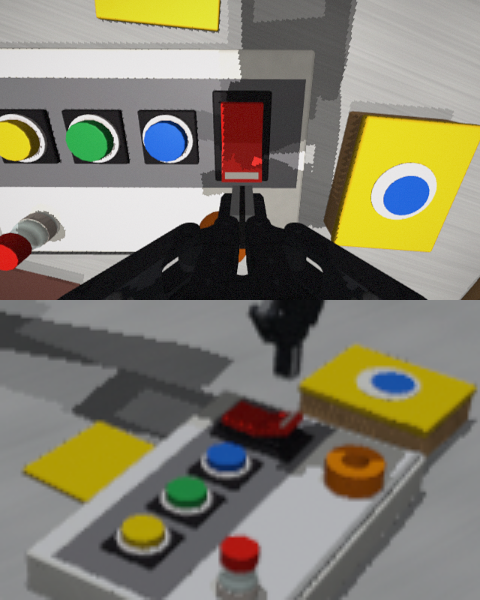

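The shut fingers hang over the rocker's midline, aligned with the row. In the wrist view the rocker is at about (242,140), blue at (166,141) and green at (90,140). Next is a cross-check from the wrist camera.

```bash
python3 - <<'E'
from h import *
s=env.sense();im=env.capture("wrist");m=env.camera_model("wrist");X=np.array(m["hand_eye"])
R=Ro.from_euler("xyz",s["eef_rot"]).as_matrix()
def wr(u,v,z):
    d=R@X[:3,:3]@[(u-m["cx"])/m["fx"],(v-m["cy"])/m["fy"],1];c=R@X[:3,3]+s["tool_pos"];return c+d*(z-c[2])/d[2]
for k,p in dict(blue=(221,188),green=(120,188)).items():
    c,q=blob(im,k,p,45);print(k,c.round(1),cv2.contourArea(q),wr(*c,.063).round(4))
for p in((290,238),(345,238),(292,137),(350,135)):print(p,wr(*p,.076 if p[1]>200 else .065).round(4))
E
```

```text
blue [219.8 187.8] 2275.0 [0.505  0.1568 0.063 ]
green [115.8 188.4] 2189.0 [0.5289 0.0903 0.063 ]
(290, 238) [0.5186 0.2124 0.076 ]
(345, 238) [0.5063 0.2473 0.076 ]
(292, 137) [0.4558 0.1929 0.065 ]
(350, 135) [0.4424 0.2272 0.065 ]
```

Three views agree to about 3 mm. Pressing the rocker down in steps.

```bash
python3 -m inch '[[0,0,0.025,0,0,0,1],[0,0,0.037,0,0,0,1],[0,0,0.041,0,0,0,1],[0,0,0.045,0,0,0,1],[0,0,0.049,0,0,0,1],[0,0,0.052,0,0,0,1],[0,0,0.054,0,0,0,1],[0,0,0.055,0,0,0,1],[0,0,0.055,0,0,0,1],[0,0,0.055,0,0,0,1]]'
```

```text
time_s: 3.15
tool_pos: [0.5026, 0.2302, 0.0655]
eef_rot: [3.141, -0.0, 1.91]
wrist_force: [2.3, 1.0, 3.9]
opening: -0.0
```

```bash
python3 -m inch '[[0,0,0.001,0,0,0,1],[0,0,0.002,0,0,0,1],[0,0,0.003,0,0,0,1],[0,0,0.003,0,0,0,1],[0,0,0.003,0,0,0,1]]'
```

```text
time_s: 3.78
tool_pos: [0.5028, 0.2303, 0.0647]
eef_rot: [3.14, -0.0, 1.91]
wrist_force: [-0.7, -1.2, 19.4]
opening: 0.0001
```

The force rose to 19 N with no more travel at z = 0.0647, which matches the expected 0.065 on-height. Lifting to check.

```bash
python3 -m inch '[[0,0,-0.03,0,0,0,1],[0,0,-0.058,0,0,0,1],[0,0,-0.058,0,0,0,1],[0,0,-0.058,0,0,0,1],[0,0,-0.058,0,0,0,1]]'; python3 - <<'E'
from h import *
a=env.capture("wrist");b=env.capture("scene")[130:230,260:420]
a=cv2.resize(a,None,fx=.75,fy=.75);b=cv2.resize(b,(480,300))
cv2.imwrite("pics/w2.png",np.vstack([a,b])[:,:,::-1])
rel(.506,.156,.12,109.4)
E
```

```text
time_s: 4.4
tool_pos: [0.5011, 0.2296, 0.1187]
eef_rot: [-3.138, 0.0, 1.91]
wrist_force: [-0.8, -0.1, -0.8]
opening: -0.0
shift [-0.0711 -0.0204 -0.0008] turn [-0.15  0.01  0.04]
```

View pics/w2.png

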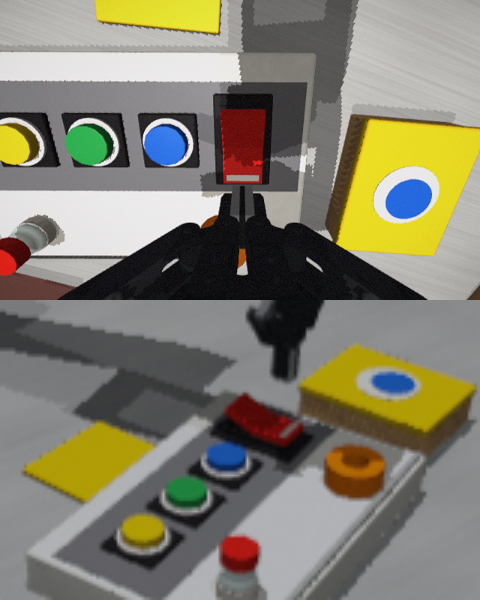

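The rocker has tipped: the far striped half lies level and the near half is raised (scene crop, around (262,420)). Nothing else moved. Blue is next.

```bash
python3 -m inch '[[-0.04,-0.011,0,0,0,0,1],[-0.071,-0.0205,0,0,0,0,1],[-0.071,-0.0205,0,0,0,0,1],[-0.071,-0.0205,0.03,0,0,0,1],[-0.071,-0.0205,0.048,0,0,0,1],[-0.071,-0.0205,0.053,0,0,0,1],[-0.071,-0.0205,0.056,0,0,0,1],[-0.071,-0.0205,0.059,0,0,0,1],[-0.071,-0.0205,0.062,0,0,0,1],[-0.071,-0.0205,0.064,0,0,0,1],[-0.071,-0.0205,0.065,0,0,0,1],[-0.071,-0.0205,0.066,0,0,0,1],[-0.071,-0.0205,0.066,0,0,0,1],[-0.071,-0.0205,0.066,0,0,0,1]]'
```

```text
time_s: 6.25
tool_pos: [0.507, 0.1568, 0.0568]
eef_rot: [3.139, -0.001, 1.91]
wrist_force: [-6.1, 0.3, 18.5]
opening: -0.0001
```

Blue hit its firm stop at z = 0.0568 with 18.5 N, as expected for fully in. Lifting and working out the shift to green.

```bash
python3 -m inch '[[0,0,-0.03,0,0,0,1],[0,0,-0.066,0,0,0,1],[0,0,-0.066,0,0,0,1],[0,0,-0.066,0,0,0,1],[0,0,-0.066,0,0,0,1]]'; python3 - <<'E'
from h import *
a=env.capture("wrist");b=env.capture("scene")[130:230,260:420]
a=cv2.resize(a,None,fx=.75,fy=.75);b=cv2.resize(b,(480,300))
cv2.imwrite("pics/w3.png",np.vstack([a,b])[:,:,::-1])
rel(.528,.0905,.12,109.4)
E
```

```text
time_s: 6.88
tool_pos: [0.5058, 0.156, 0.119]
eef_rot: [-3.139, -0.0, 1.91]
wrist_force: [-0.1, 0.2, -0.4]
opening: -0.0003
shift [-0.0692 -0.0011 -0.0008] turn [-0.12 -0.01  0.04]
```

View pics/w3.png

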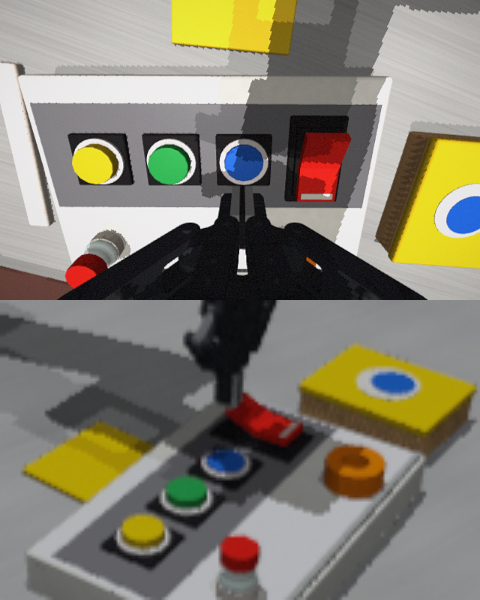

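Blue at (243,161) is now sunk into its ring, and the rocker is still on. Green at (170,163) and yellow at (95,163) are still out. Pressing green now.

```bash
python3 -m inch '[[-0.04,-0.001,0,0,0,0,1],[-0.069,-0.001,0,0,0,0,1],[-0.069,-0.001,0,0,0,0,1],[-0.069,-0.001,0.03,0,0,0,1],[-0.069,-0.001,0.048,0,0,0,1],[-0.069,-0.001,0.053,0,0,0,1],[-0.069,-0.001,0.056,0,0,0,1],[-0.069,-0.001,0.059,0,0,0,1],[-0.069,-0.001,0.062,0,0,0,1],[-0.069,-0.001,0.064,0,0,0,1],[-0.069,-0.001,0.065,0,0,0,1],[-0.069,-0.001,0.066,0,0,0,1],[-0.069,-0.001,0.066,0,0,0,1],[-0.069,-0.001,0.066,0,0,0,1]]'
```

```text
time_s: 8.72
tool_pos: [0.529, 0.0912, 0.0569]
eef_rot: [3.14, -0.0, 1.91]
wrist_force: [-6.8, 1.0, 19.7]
opening: 0.0003
```

```bash
python3 -m inch '[[0,0,-0.03,0,0,0,1],[0,0,-0.07,0,0,0,1],[0,0,-0.12,0,0,0,1],[0,0,-0.12,0,0,0,1],[0,0,-0.12,0,0,0,1],[0,0,-0.12,0,0,0,1]]'; python3 - <<'E'
from h import *
a=env.capture("wrist");b=env.capture("scene")[130:230,260:420]
a=cv2.resize(a,None,fx=.75,fy=.75);b=cv2.resize(b,(480,300))
cv2.imwrite("pics/w4.png",np.vstack([a,b])[:,:,::-1])
E
```

```text
time_s: 9.48
tool_pos: [0.5278, 0.0906, 0.1727]
eef_rot: [-3.139, -0.0, 1.91]
wrist_force: [0.0, 0.3, -1.1]
opening: 0.0002
```

View pics/w4.png

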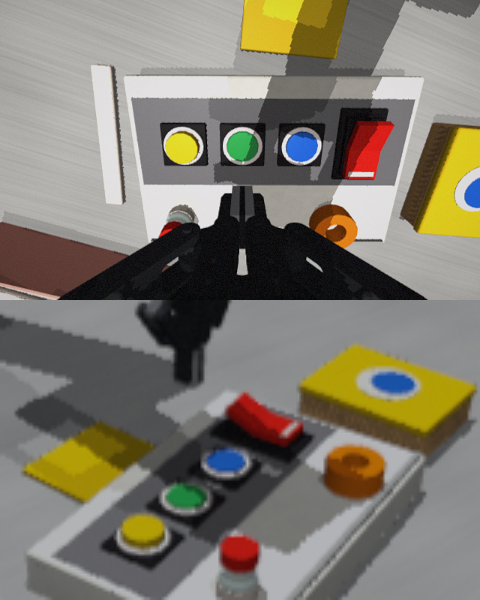

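The rocker is on, and blue (225,462) and green (186,496) are sunk in the scene crop. Yellow (142,533) is still raised, and the loose objects look unmoved. Handing in.

```bash
python3 -c "
from station import env
env.close_job()"
```

```text
the job is handed in; nothing more can be done
```

I switched the rocker fully on, then pressed the blue button and then the green button fully in. The job was handed in at about 9.5 s on the robot's clock, against the 48 s limit.

- **Stops reached:** each control ended on its firm stop at about 19 N. The tool tip stopped at 64.7 mm for the rocker (65 expected), 56.8 mm for blue and 56.9 mm for green (57 expected for both).
- **Last pictures:** they show the rocker on, blue and green sunk in, and yellow still out. The roll, jar, boxes and lid look unmoved in both views, as do the chopsticks in the wrist view. The gripper is clear, about 0.1 m above the console.
- **Disagreements:** the position estimates from the three cameras differed by up to about 5 mm, which did not affect the presses. No check failed.

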